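# Clear colour-coded food containers through the tipping sorter

### The arm

A 6-joint arm with a two-finger parallel gripper is mounted at the origin on the work surface. World frame = base frame: x ahead of the robot, y to its left, z up, the work surface at z = 0. Lengths are in m, angles in rad, forces in N, time in s.
With the tool pointing down it reaches from about 0.3 to 0.75 m from the base axis. Payload 8.5 kg.
Tool frame: the origin (TCP) lies on the centre line of the jaws, within the pads' length; the fingertips stand arm.tip_extent ahead of it and the grasp point (between the pads) lies 11 mm behind it (arm.tip_extent is the distance from the TCP to the fingertips, in m); y points along the fingers, x is the direction in which the jaws open and shut, and the axes are right-handed (so a half turn about y gives the same grasp; the last joint's range is limited). The gripper opens to 85 mm and grips with 20 to 120 N. Pads are 22 mm wide; open, the fingers measure 114 mm over their backs; the gripper's body (76 mm by 85 mm) begins 54 mm behind the grasp point. The pads swing forward as they close: fully open they stand 13 mm farther back than shut.
Start: joints at [-0.215, 0.381, 1.297, -0, 1.464, -0.215], TCP at [0.55, 0, 0.214] pointing down, gripper open.
Joint ranges: [-3.11, 3.11], [-0.89, 2.33], [0.22, 2.48], [-1.42, 4.56], [0.17, 2.85], [-2.88, 2.88]. Speed limits (rad/s): [2.39, 2.39, 3.14, 3.14, 3.14, 3.14].

### API

Orientations are given as [roll, pitch, yaw] about the fixed x, y, z axes, in that order (R = Rz(yaw) Ry(pitch) Rx(roll)).
In Python, from station import arm gives the robot as it stands.
- The arm moves only by the tool carry_out, never from a script. Its argument "increments" is a list of rows, each a list of 2 entries, a list of its own where there are three numbers: the shift along the world's x, y, z normalised to -1 to 1, where 1 is 5 cm, then the turn, a rotation vector about the world's x, y, z normalised to -1 to 1, where 1 is 10 degrees. A call has 1 to 12 rows; each row shifts and turns the commanded pose from where the row before left it; what a row does not reach is not made up. A row lasts 1/8 s, in which the tool goes at most 62.5 mm and 10.7 degrees, less where a joint would pass 70% of its speed; a pose out of reach is approached as far as the arm can. A call with a number of a shift or a turn outside -1 to 1 is refused whole. A call with a gripper value outside its range is refused whole. "claw" is the closure, from -1 (fully open) to 1 (shut), set as the call begins (left out, the last holds). The fingers move at their own pace and stop on an object; the grip force is fixed at half the most. Time passes only in rows, so rows that do not move let the fingers close. It gives the time, the measured TCP pose, the force and the opening at its end, in the units of the state.
- arm.observe(): the state, without advancing time (a new reading comes with each control period).
- arm.camera(name): name is "scene" or "side" or "wrist"; returns a dict with "image" (480x640x3 uint8, red, green, blue), "vfov" (degrees; the focal length in pixels is half the picture's height over the tangent of half this angle, whatever the lens; pixels are square), "cx", "cy" (the principal point, pixels), "rvec" (rotation vector, rad) and "tvec" (3), from world to camera coordinates, as OpenCV has them. Camera axes: x right, y down, z forward; pixel columns grow to the right and rows downward; lengths in m; the calibration is good to about 2 mm. A picture is of the moment at which its call begins. There is no depth.
- arm.close_job(): hands the job in, once; it reports no verdict.
The state is a dict: "time_s": time; "joint_pos": joint angles; "joint_vel": joint speeds; "joint_torque": joint torques, N m; "position": TCP position; "tool_rot": TCP orientation; "ft_force": force on the tool from outside, world axes, zero at the start; "wrist_torque": the same for the moment, N m; "finger_gap": finger opening in m.
Only numpy, scipy, OpenCV 4.12 (cv2) and the standard library are available. Lean on these libraries where they do the work, as an engineer would, in place of code of your own. Each camera call takes 0.05 s, during which the arm holds its last target.

### The job

Clear the two lidded containers off the blue cutting board with the tipping tray sorter, one at a time: first the red-lidded one into the red tub, then the green-lidded one into the green tub. Set each one down gently on the half of the level tray nearest its own tub and let go, so that its own weight tips the tray and it slides in; do not press the tray by hand, and leave the bowl, the jar and the garlic where they are.

Things in the scene. Friction and masses are not known exactly. Their poses are not given: they have to be found in the camera images.
- red_box: closed rigid food container, white with a red lid, a plain block 95 (its x) by 60 (its y) by 56 mm high overall, lid the same outline as the body; about 0.25 to 0.4 kg; loose, standing on the blue board, either container at either end. Origin at the centre of its underside. Symmetric by a half turn.
- green_box: the same container with a green lid; origin at the centre of its underside
- board: blue cutting board, fixed, 130 (x) by 360 (y) by 12 mm thick; origin at the centre of its underside on the bench
- stand: fixed stand of the tipping sorter: a base plate 190 x 70 mm and two grey uprights (outer faces 87 mm either side of the middle along its x, 45 mm wide along y, tops 195 mm above the bench) which carry the tray between them. Origin on the bench under the middle of the tray; its x is the line of the pivot, its y the direction in which the tray tips. Fully open fingers over the tray should stay at least 30 mm away from the uprights along y. The tubs stand at +y and -y of it.
- tray_mid (a point): middle of the upper face of the tray floor, 189 mm above the bench and 4 mm above the pivot; turns with the tray. The bare aluminium tray is 320 mm long (y) and 150 mm wide (x), 142 mm clear between low rails along its long sides that rise 10 mm over the floor; its two ends are open. The floor is slick: a container on it slides once it tilts more than about 12 degrees.
- rocker (a joint): tilt of the tray about its pivot, rad: 0 level (it levels itself by a weak return of about 0.12 Nm/rad when empty), positive with the +y end of the stand down, stops at +0.42 and -0.42. A container whose centre lies 50 to 100 mm from the middle tips it to the stop in well under a second, slides off the end and drops into the tub there.
- red_tub: red open-topped tub, fixed, 190 (x) by 220 (y) by 100 mm high, walls 5 mm; its centre lies 230 mm from the stand's middle on the stand's +y or -y side (varies), so the tray's end overhangs its near wall by 40 mm. Origin at the centre of its underside.
- green_tub: green tub, the same size, on the other side of the stand
- bowl: white ceramic bowl, 120 mm across, 55 mm high, on the bench, loose; to be left alone. Origin at the centre of its underside
- jar: amber jar, 66 mm across and 100 mm high with a black lid, loose; to be left alone. Origin at the centre of its underside
- garlic: garlic bulb, 62 mm across and 65 mm high, loose; to be left alone. Origin at the centre of its underside

How it is judged:
On the way, in this order (a step that is already met when the one before it is completed fails the run):
1. the red-lidded container, still in the grip, is lowered to the tray (underside less than 15 mm above its floor) (x of red_box in the frame of tray_mid between -0.06 and 0.06 m and y of red_box in the frame of tray_mid between -0.16 and 0.16 m and z of red_box in the frame of tray_mid between -0.01 and 0.015 m and contact force between red_box and the fingers above 1 N).
2. the tray tips (more than 0.2 rad) with the red-lidded container on it and the fingers off both the tray and the container ((value of joint rocker above 0.2 rad or value of joint rocker below -0.2 rad) and contact force between red_box and stand above 0.2 N and contact force between the fingers and stand below 0.5 N and contact force between red_box and the fingers below 1 N).
3. the red-lidded container has come to rest in the red tub (x of red_box in the frame of red_tub between -0.095 and 0.095 m and y of red_box in the frame of red_tub between -0.11 and 0.11 m and z of red_box in the frame of red_tub between 0 and 0.09 m and linear speed of red_box below 0.05 m/s), for 0.2 s.
4. the green-lidded container, still in the grip, is lowered to the tray (underside less than 15 mm above its floor) (x of green_box in the frame of tray_mid between -0.06 and 0.06 m and y of green_box in the frame of tray_mid between -0.16 and 0.16 m and z of green_box in the frame of tray_mid between -0.01 and 0.015 m and contact force between green_box and the fingers above 1 N).
5. the tray tips (more than 0.2 rad) with the green-lidded container on it and the fingers off both the tray and the container ((value of joint rocker above 0.2 rad or value of joint rocker below -0.2 rad) and contact force between green_box and stand above 0.2 N and contact force between the fingers and stand below 0.5 N and contact force between green_box and the fingers below 1 N).
6. the green-lidded container has come to rest in the green tub (x of green_box in the frame of green_tub between -0.095 and 0.095 m and y of green_box in the frame of green_tub between -0.11 and 0.11 m and z of green_box in the frame of green_tub between 0 and 0.09 m and linear speed of green_box below 0.05 m/s), for 0.2 s.
At the end, for the whole second after the job is handed in: Each container lies in the tub of its lid's colour: its origin within the tub's outline and below 90 mm over the tub's underside, any way up, slower than 0.05 m/s; the empty tray has levelled itself again (within 0.1 rad) (all of step 3 and all of step 6 and value of joint rocker between -0.1 and 0.1 rad); the robot touches nothing.
It fails at once if the hand or arm presses on the tray or stand with more than 6 N (contact force between any of the fingers, the arm and stand above 6 N).
It fails at once if the bowl, jar or garlic is moved by more than 30 mm (distance of any of bowl, jar, garlic from where it was at the start of the episode above 0.03 m).
It also fails if it takes over 64 s, if anything falls off the work surface, if the arm or the gripper's body presses on something with over 40 N, if the wrist force passes 120 N, or if a joint passes its speed limit or range.

## Working session

There is one attempt and no reset: what is moved stays moved. The work goes in short steps, Python scripts to look and compute and a tool call to move; the robot and the scene stay as the last step left them, time stands still between calls to the robot, and variables do not carry over. Pictures are saved under pics/ and viewed, and the job is handed in when it is done.

Besides the shell and the picture viewer there is one more tool, called after "Request:" as name([rows], argument=value, ...), one row to a line, values as JSON. carry_out: Moves the arm, as the interface text tells. Scaled input: -1 to 1 covers 5 cm each way for a shift and 10 degrees each way for a turn. Its arguments: {"type":"object","properties":{"increments":{"type":"array","items":{"type":"array"}},"claw":{"type":"number"}},"required":["increments"]}

```bash
mkdir -p pics; cat > h.py <<'E'
import numpy as np, cv2, pickle
from station import arm
def grab(n,f):
    c=arm.camera(n); cv2.imwrite('pics/'+f+'.png',c['image'][:,:,::-1]); pickle.dump(c,open(f+'.pkl','wb')); return c
def ray(c,u,v,z):
    f=240/np.tan(np.radians(c['vfov'])/2); R=cv2.Rodrigues(np.array(c['rvec'],float))[0]; t=np.array(c['tvec'],float).ravel()
    o=-R.T@t; d=R.T@np.array([(u-c['cx'])/f,(v-c['cy'])/f,1]); return o+d*(z-o[2])/d[2]
def proj(c,p):
    f=240/np.tan(np.radians(c['vfov'])/2); R=cv2.Rodrigues(np.array(c['rvec'],float))[0]
    q=R@np.array(p)+np.array(c['tvec'],float).ravel(); return q[0]/q[2]*f+c['cx'],q[1]/q[2]*f+c['cy']
E
python3 - <<'E'
from h import *
print(arm.observe(), arm.tip_extent)
for n in('scene','side','wrist'):
    c=grab(n,n+'0'); print(n,c['vfov'],c['cx'],c['cy'],c['rvec'],c['tvec'])
E
```

```text
{'time_s': 0.0, 'joint_pos': array([-2.15311203e-01,  3.81242974e-01,  1.29822790e+00, -1.73108690e-05,
        1.46359428e+00, -2.15288451e-01]), 'joint_vel': array([-0.00093902, -0.00135705,  0.0005137 , -0.00202701,  0.00052107,
        0.00089803]), 'joint_torque': array([-1.00240642e-03, -4.48466885e+01, -2.31285810e+01, -2.87182611e-04,
        4.73836102e-03,  1.77242771e-05]), 'position': array([5.49698702e-01, 5.25468910e-05, 2.12897650e-01]), 'tool_rot': array([-1.57049857e+00,  1.44218293e-03, -2.06723929e-05]), 'ft_force': array([-0.18427158, -0.58697547,  0.27744577]), 'wrist_torque': array([ 0.01398113, -0.02180455,  0.00389713]), 'finger_gap': 0.08515198417232973} 0.008
scene 56.64077990237169 324.12708194159603 239.42854211295545 [ 2.09604722  0.71161864 -0.38493753] [-0.40064712 -0.07018013  1.32693063]
side 45.971626459861334 322.9254027017139 231.2680301156782 [ 0.14940909 -2.88472213  1.12461374] [0.53485751 0.14562193 1.51615768]
wrist 64.95212592351922 322.1712704760328 242.39797555925898 [-2.85207383e+00  7.67668490e-05  3.18984082e-03] [-0.54873789 -0.03820645  0.38014932]
```

View pics/scene0.png

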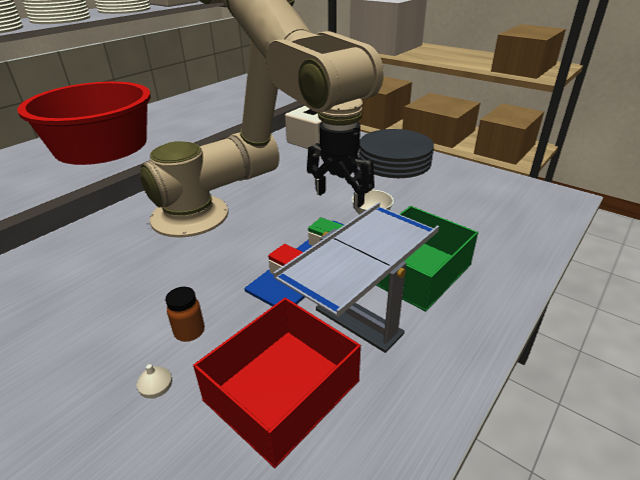

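View pics/side0.png

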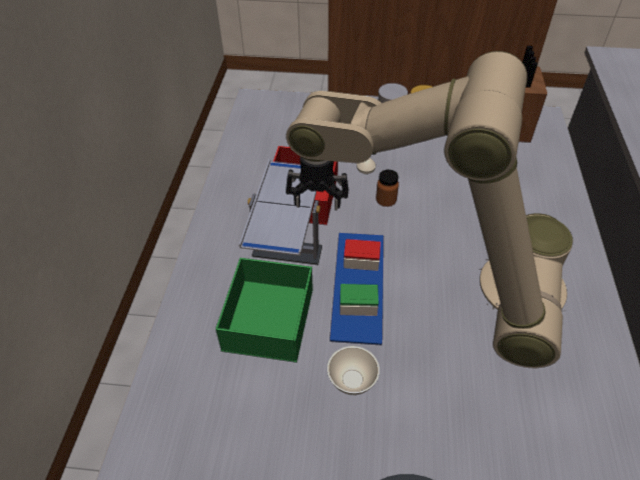

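View pics/wrist0.png

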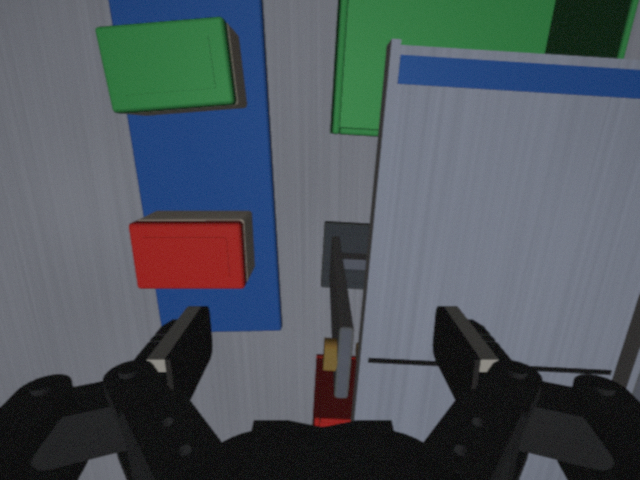

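```bash
cat > m.py <<'E'
from h import *
def load(f): return pickle.load(open(f+'.pkl','rb'))
def mask(c,col):
    h=cv2.cvtColor(c['image'],cv2.COLOR_RGB2HSV); H,S,V=cv2.split(h)
    m={'red':((H<8)|(H>172))&(S>150)&(V>60),'green':(H>45)&(H<80)&(S>120)&(V>60),'blue':(H>100)&(H<125)&(S>150)}[col]
    return m.astype(np.uint8)*255
E
python3 - <<'E'
from m import *
for n in('wrist0','side0','scene0'):
    c=load(n)
    for col in('red','green','blue'):
        cs,_=cv2.findContours(mask(c,col),cv2.RETR_EXTERNAL,cv2.CHAIN_APPROX_NONE)
        for k in cs:
            if cv2.contourArea(k)<150: continue
            b=cv2.boundingRect(k)
            z={'red':.068,'green':.068,'blue':.012}[col]
            p=cv2.approxPolyDP(k,.03*cv2.arcLength(k,True),True)[:,0]
            print(n,col,cv2.contourArea(k),b)
            if len(p)<9:
                for u,v in p: print('   ',u,v,ray(c,u,v,z).round(4), ray(c,u,v,.189).round(4))
c=load('wrist0')
for uv in((370,360),(610,372),(400,54),(391,40),(640,96),(640,67)): print(uv,ray(c,*uv,.189).round(4))
c=load('scene0')
for uv in((335,240),(390,266),(436,228),(379,208),(277,275),(340,310)): print(uv,ray(c,*uv,.189).round(4))
E
```

```text
wrist0 red 254.5 (314, 417, 37, 10)
    314 425 [ 0.5407 -0.208   0.068 ] [ 0.5442 -0.0974  0.189 ]
    329 426 [ 0.5556 -0.2092  0.068 ] [ 0.5532 -0.0981  0.189 ]
    350 420 [ 0.5762 -0.202   0.068 ] [ 0.5657 -0.0938  0.189 ]
    315 417 [ 0.5418 -0.1984  0.068 ] [ 0.5449 -0.0916  0.189 ]
wrist0 red 7058.0 (130, 222, 115, 66)
    130 224 [ 0.3883 -0.0035  0.068 ] [0.4521 0.0263 0.189 ]
    140 287 [ 0.3888 -0.0604  0.068 ] [ 0.4524 -0.0082  0.189 ]
    243 286 [ 0.4794 -0.0594  0.068 ] [ 0.5071 -0.0076  0.189 ]
    238 222 [ 0.4787 -0.0017  0.068 ] [0.5067 0.0273 0.189 ]
wrist0 green 10615.0 (96, 17, 138, 95)
    223 20 [0.4775 0.1478 0.068 ] [0.506  0.1177 0.189 ]
    97 28 [0.3857 0.1427 0.068 ] [0.4505 0.1146 0.189 ]
    114 110 [0.3891 0.0865 0.068 ] [0.4526 0.0807 0.189 ]
    231 103 [0.4793 0.0915 0.068 ] [0.5071 0.0837 0.189 ]
wrist0 green 310.5 (617, 0, 21, 58)
    637 0 [0.7724 0.1601 0.068 ] [0.6843 0.1251 0.189 ]
    631 1 [0.7683 0.1595 0.068 ] [0.6818 0.1248 0.189 ]
    618 57 [0.7671 0.1233 0.068 ] [0.6811 0.1029 0.189 ]
    623 56 [0.7706 0.1239 0.068 ] [0.6832 0.103
[... 4980 characters left out ...]
.6061 -0.2664  0.189 ]
    284 296 [ 0.4697 -0.1003  0.012 ] [ 0.6086 -0.237   0.189 ]
    296 303 [ 0.5067 -0.1012  0.012 ] [ 0.6361 -0.2377  0.189 ]
    303 297 [ 0.5065 -0.0767  0.012 ] [ 0.636  -0.2194  0.189 ]
    268 270 [ 0.3752 -0.0542  0.012 ] [ 0.5382 -0.2027  0.189 ]
(370, 360) [ 0.5761 -0.0526  0.189 ]
(610, 372) [ 0.713  -0.0604  0.189 ]
(400, 54) [0.5839 0.1042 0.189 ]
(391, 40) [0.5796 0.1098 0.189 ]
(640, 96) [0.6948 0.0866 0.189 ]
(640, 67) [0.6919 0.0988 0.189 ]
(335, 240) [ 0.5796 -0.0532  0.189 ]
(390, 266) [ 0.7101 -0.0587  0.189 ]
(436, 228) [0.7209 0.1063 0.189 ]
(379, 208) [0.5844 0.1035 0.189 ]
(277, 275) [ 0.5611 -0.2032  0.189 ]
(340, 310) [ 0.7044 -0.2067  0.189 ]
```

```bash
python3 - <<'E'
from m import *
a=cv2.resize(load('scene0')['image'][190:320,240:450],None,fx=3.6,fy=3.6)
cv2.imwrite('pics/sc_crop.png',a[:,:,::-1])
E
```

```text
(no output)
```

View pics/sc_crop.png

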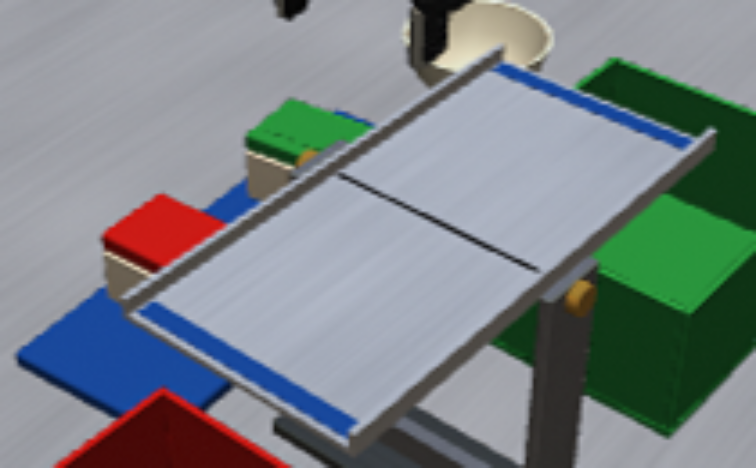

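The wrist and side views agree on these positions:

- **Red box:** about (0.434, -0.031), yaw 1°.
- **Green box:** about (0.433, 0.117), yaw 3°.
- **Stand middle:** about (0.6445, -0.056), yaw -3°.
- **Tubs:** red on the stand's -y side, green on +y.

I'll move over the red box with the jaws across its 60 mm side.

Request:
carry_out([
  [[-0.8,0,0.6],[0,0,0]],
  [[-0.17,-0.07,0],[0,0,1]],
  [[-0.17,-0.07,0],[0,0,1]],
  [[-0.17,-0.07,0],[0,0,1]],
  [[-0.17,-0.07,0],[0,0,1]],
  [[-0.17,-0.07,0],[0,0,1]],
  [[-0.17,-0.07,0],[0,0,1]],
  [[-0.17,-0.07,0],[0,0,1]],
  [[-0.17,-0.07,0],[0,0,1]],
  [[-0.17,-0.07,0],[0,0,1]],
  [[0,0,0],[0,0,0.1]],
  [[0,0,0],[0,0,0]],
], claw=-1)

```text
time_s: 1.65
position: [0.4337, -0.0314, 0.2435]
tool_rot: [-1.571, -0.0, 1.585]
ft_force: [-0.3, -0.3, 0.4]
finger_gap: 0.0852
```

```bash
python3 - <<'E'
from m import *
o=arm.observe(); print(o['position'],o['tool_rot'],o['joint_pos'])
c=grab('wrist','wrist1')
for col in('red','green'):
    cs,_=cv2.findContours(mask(c,col),cv2.RETR_EXTERNAL,cv2.CHAIN_APPROX_NONE)
    for k in cs:
        if cv2.contourArea(k)<1500: continue
        p=cv2.approxPolyDP(k,.03*cv2.arcLength(k,True),True)[:,0]
        q=np.array([ray(c,u,v,.068) for u,v in p]); print(col,p.tolist(),q.round(4).tolist(),q.mean(0).round(4))
E
```

```text
[ 0.43370167 -0.03142513  0.24349506] [-1.57086146e+00 -5.15737441e-05  1.58529813e+00] [-3.45994866e-01  1.52891153e-01  1.53161883e+00  7.16985058e-05
  1.45703992e+00 -1.93130113e+00]
red [[0, 324], [28, 382], [72, 386], [153, 336]] [[0.5498, -0.3517, 0.068], [0.6173, -0.3378, 0.068], [0.6215, -0.2926, 0.068], [0.561, -0.2008, 0.068]] [ 0.5874 -0.2958  0.068 ]
red [[291, 161], [292, 260], [350, 261], [355, 162]] [[0.3866, -0.0605, 0.068], [0.4782, -0.0604, 0.068], [0.4784, -0.0057, 0.068], [0.3867, -0.0045, 0.068]] [ 0.4325 -0.0328  0.068 ]
green [[432, 353], [419, 440], [454, 401]] [[0.5763, 0.0813, 0.068], [0.6857, 0.0775, 0.068], [0.6341, 0.1102, 0.068]] [0.632  0.0897 0.068 ]
green [[521, 161], [457, 164], [454, 263], [514, 259]] [[0.3838, 0.1405, 0.068], [0.3871, 0.0849, 0.068], [0.479, 0.0927, 0.068], [0.4742, 0.1487, 0.068]] [0.431  0.1167 0.068 ]
```

View pics/wrist1.png

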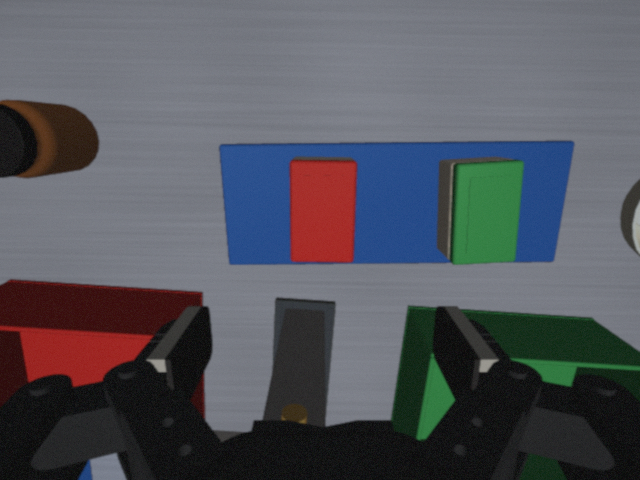

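The wrist view shows the red lid centred near px (322, 211), square between the fingers, which matches the first estimate within 2 mm. I'll descend and grip.

Request:
carry_out([
  [[-0.02,-0.02,-0.6],[0,0,0]],
  [[0,0,-0.8],[0,0,0]],
  [[0,0,-0.8],[0,0,0]],
  [[0,0,-0.8],[0,0,0]],
  [[0,0,-0.6],[0,0,0]],
  [[0,0,-0.4],[0,0,0]],
  [[0,0,-0.22],[0,0,0]],
  [[0,0,0],[0,0,0]],
])

```text
time_s: 2.7
position: [0.4325, -0.0324, 0.0322]
tool_rot: [-1.57, -0.0, 1.588]
ft_force: [0.7, 0.1, 0.6]
finger_gap: 0.0854
```

Request:
carry_out([
  [[0,0,0],[0,0,0]],
  [[0,0,0],[0,0,0]],
  [[0,0,0],[0,0,0]],
  [[0,0,0],[0,0,0]],
  [[0,0,0],[0,0,0]],
  [[0,0,0],[0,0,0]],
  [[0,0,0],[0,0,0]],
  [[0,0,0],[0,0,0]],
], claw=1)

```text
time_s: 3.7
position: [0.4329, -0.0326, 0.0336]
tool_rot: [-1.573, 0.001, 1.588]
ft_force: [-1.6, 0.7, 7.4]
finger_gap: 0.0584
```

Request:
carry_out([
  [[0,0,0.3],[0,0,0]],
  [[0,0,0.6],[0,0,0]],
  [[0,0,0.8],[0,0,0]],
  [[0,0,0.8],[0,0,0]],
  [[0,0,0.8],[0,0,0]],
  [[0,0,0.8],[0,0,0]],
  [[0,0,0.8],[0,0,0]],
  [[0,0,0.5],[0,0,0]],
  [[0,0,0],[0,0,0]],
])

```text
time_s: 4.82
position: [0.4326, -0.0325, 0.3037]
tool_rot: [-1.574, 0.001, 1.588]
ft_force: [0.1, -0.4, -3.4]
finger_gap: 0.0582
```

```bash
python3 - <<'E'
from m import *
o=arm.observe(); print(o['time_s'],o['position'],o['tool_rot'],o['ft_force'],o['finger_gap'])
c=grab('wrist','wrist2');c=grab('scene','scene2')
a=np.vstack([cv2.imread('pics/wrist2.png')])
E
```

```text
4.825 [ 0.43262732 -0.03252957  0.30370162] [-1.57386417e+00  1.18331664e-03  1.58814782e+00] [ 0.11584885 -0.44923285 -3.36195512] 0.05822299789413825
```

View pics/wrist2.png

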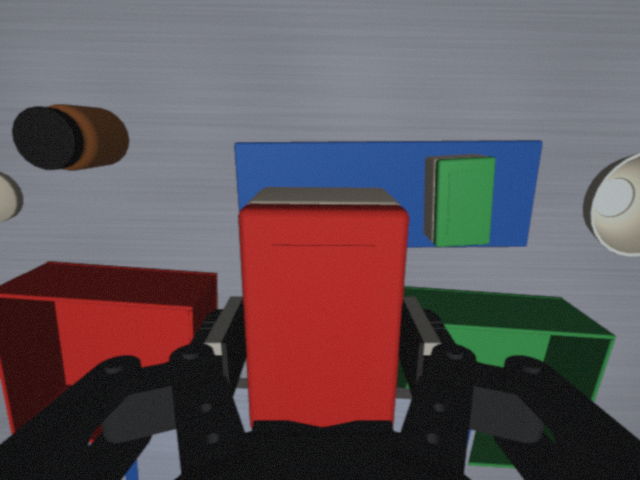

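View pics/scene2.png

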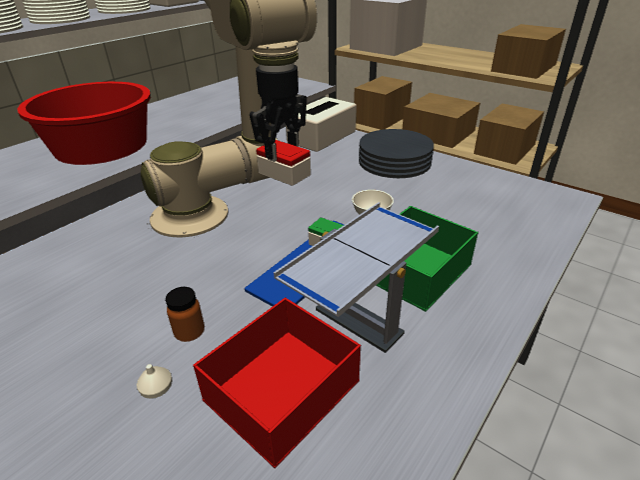

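The red box is held: gap 58 mm, wrist force -3.4 N, lid centred between the pads. I'll carry it over the red half of the tray, turning 94° so the jaws line up with the pivot.

Request:
carry_out([
  [[0.41,-0.21,0],[0,0,-0.94]],
  [[0.42,-0.2,0],[0,0,-0.94]],
  [[0.41,-0.21,0],[0,0,-0.94]],
  [[0.42,-0.2,0],[0,0,-0.94]],
  [[0.41,-0.21,0],[0,0,-0.94]],
  [[0.42,-0.21,0],[0,0,-0.94]],
  [[0.41,-0.21,0],[0,0,-0.94]],
  [[0.42,-0.2,0],[0,0,-0.94]],
  [[0.41,-0.21,0],[0,0,-0.94]],
  [[0.42,-0.21,0],[0,0,-0.94]],
  [[0,0,0],[0,0,0]],
  [[0,0,0],[0,0,0]],
])

```text
time_s: 6.42
position: [0.6395, -0.1357, 0.3013]
tool_rot: [-1.57, 0.002, -0.05]
ft_force: [0.8, 0.7, -2.9]
finger_gap: 0.0584
```

```bash
python3 - <<'E'
from m import *
o=arm.observe(); print(o['time_s'],o['position'],o['tool_rot'],o['ft_force'],o['finger_gap'])
c=grab('wrist','wrist3');c=grab('scene','scene3')
E
```

```text
6.425 [ 0.63949313 -0.13567845  0.30128505] [-1.56991742  0.00234358 -0.05037412] [ 0.80792039  0.69084845 -2.90217938] 0.058399567165295554
```

View pics/wrist3.png

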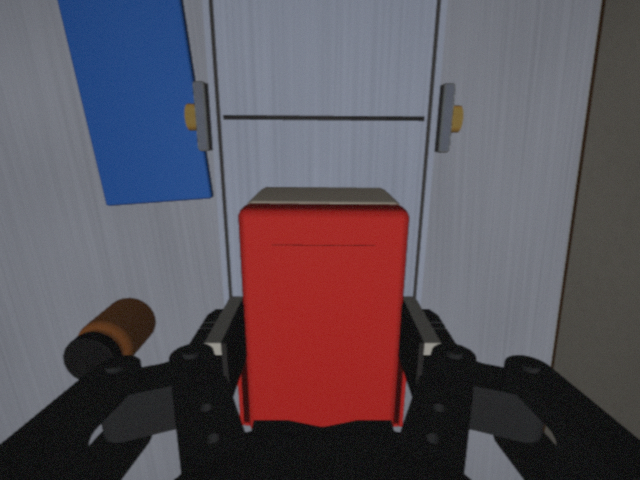

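View pics/scene3.png

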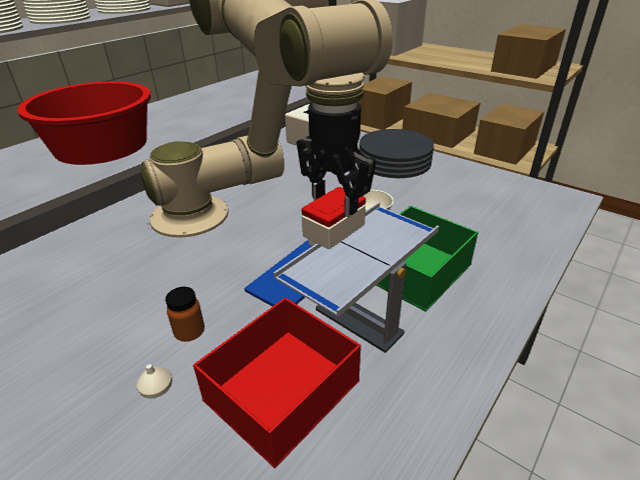

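```bash
python3 - <<'E'
from m import *
c=load('wrist3')
for p in((224,117),(425,119),(199,117),(447,118)): print(ray(c,*p,.189))
E
```

```text
[ 0.57521538 -0.05201724  0.189     ]
[ 0.7134195 -0.0603643  0.189    ]
[ 0.55799929 -0.05114057  0.189     ]
[ 0.728509   -0.06047736  0.189     ]
```

The wrist view shows the pivot line from (224,117) to (425,119), which puts the stand middle at (0.6443, -0.0562). The box is centred between the rails and 80 mm toward the red tub, so I'll lower it.

Request:
carry_out([
  [[0,0,-0.3],[0,0,0]],
  [[0,0,-0.4],[0,0,0]],
  [[0,0,-0.4],[0,0,0]],
  [[0,0,-0.25],[0,0,0]],
  [[0,0,-0.15],[0,0,0]],
  [[0,0,-0.1],[0,0,0]],
  [[0,0,-0.1],[0,0,0]],
  [[0,0,-0.04],[0,0,0]],
  [[0,0,0],[0,0,0]],
  [[0,0,0],[0,0,0]],
])

```text
time_s: 7.78
position: [0.6401, -0.136, 0.2158]
tool_rot: [-1.571, -0.001, -0.052]
ft_force: [0.1, 0.1, -3.5]
finger_gap: 0.0585
```

```bash
python3 - <<'E'
from m import *
o=arm.observe(); print(o['time_s'],o['position'],o['tool_rot'],o['ft_force'],o['finger_gap'])
c=grab('scene','scene4')
a=cv2.resize(c['image'][100:330,220:450],None,fx=2.6,fy=2.6)
cv2.imwrite('pics/scene4c.png',a[:,:,::-1])
E
```

```text
7.775 [ 0.64009046 -0.13603442  0.21581743] [-1.57098053e+00 -5.23204496e-04 -5.23343591e-02] [ 0.05783542  0.09549287 -3.50565502] 0.05845431880442044
```

View pics/scene4c.png

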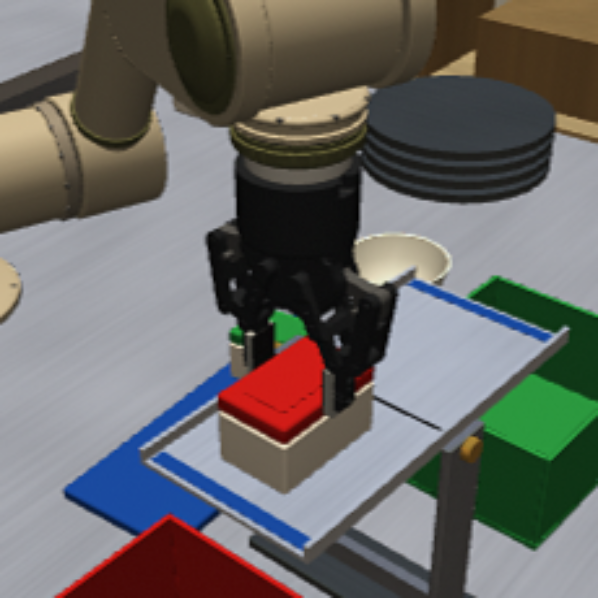

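The crop shows the red box just over the level tray's red half, inside the rails, about 5 mm up. I'll lower 2.5 mm more, then release.

Request:
carry_out([
  [[0,0,-0.05],[0,0,0]],
  [[0,0,0],[0,0,0]],
])

```text
time_s: 8.07
position: [0.6399, -0.136, 0.2127]
tool_rot: [-1.571, 0.0, -0.052]
ft_force: [-0.7, 0.8, -4.5]
finger_gap: 0.0583
```

Request:
carry_out([
  [[0,0,0],[0,0,0]],
  [[0,0,0],[0,0,0]],
  [[0,0,0],[0,0,0]],
  [[0,0,0],[0,0,0]],
], claw=-1)

```text
time_s: 8.57
position: [0.64, -0.136, 0.2132]
tool_rot: [-1.571, -0.0, -0.052]
ft_force: [0.2, -0.4, -0.5]
finger_gap: 0.0852
```

```bash
python3 - <<'E'
from m import *
o=arm.observe(); print(o['time_s'],o['position'],o['ft_force'],o['finger_gap'])
c=grab('scene','scene5')
E
```

```text
8.575 [ 0.64002973 -0.13602518  0.21321038] [ 0.16438908 -0.36317314 -0.5247531 ] 0.08524541804008287
```

View pics/scene5.png

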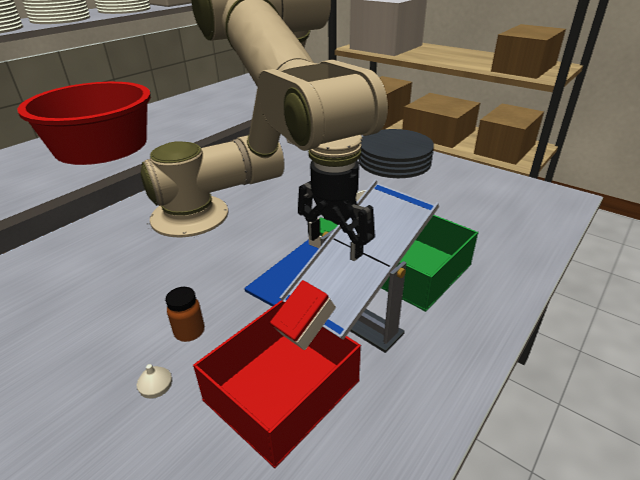

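The tray is tipped and the red box is sliding off its end at px (302,312), clear of the fingers. I'll lift straight up before the tray swings back.

Request:
carry_out([
  [[0,0,0.9],[0,0,0]],
  [[0,0,0.9],[0,0,0]],
  [[0,0,0],[0,0,0]],
  [[0,0,0],[0,0,0]],
  [[0,0,0],[0,0,0]],
  [[0,0,0],[0,0,0]],
  [[0,0,0],[0,0,0]],
  [[0,0,0],[0,0,0]],
  [[0,0,0],[0,0,0]],
  [[0,0,0],[0,0,0]],
])

```text
time_s: 9.88
position: [0.64, -0.136, 0.303]
tool_rot: [-1.571, 0.0, -0.052]
ft_force: [-0.1, 0.1, 0.5]
finger_gap: 0.0854
```

```bash
python3 - <<'E'
from m import *
o=arm.observe(); print(o['time_s'],o['position'],o['ft_force'],o['finger_gap'])
c=grab('scene','scene6')
E
```

```text
9.875 [ 0.63997605 -0.13600087  0.30301223] [-0.09190189  0.06670106  0.54638691] 0.0853735899800725
```

View pics/scene6.png

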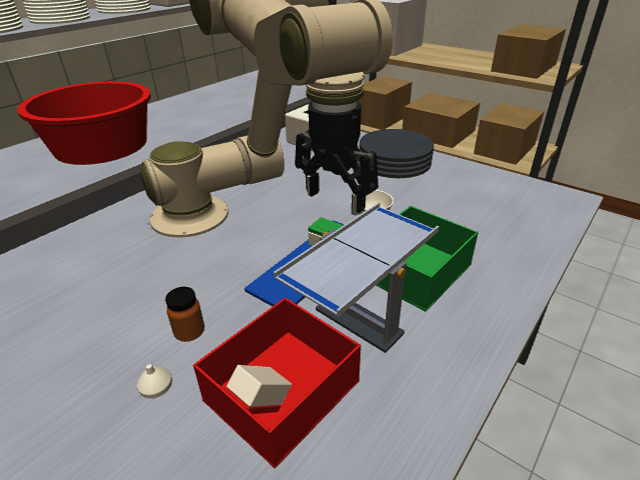

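The red box lies in the red tub, upside down near px (260,385), and the tray is level again. Next I'll move over the green box.

Request:
carry_out([
  [[-0.42,0.5,0],[0,0,0.97]],
  [[-0.42,0.51,0],[0,0,0.97]],
  [[-0.42,0.5,0],[0,0,0.97]],
  [[-0.42,0.51,0],[0,0,0.97]],
  [[-0.42,0.5,0],[0,0,0.97]],
  [[-0.42,0.51,0],[0,0,0.97]],
  [[-0.41,0.5,0],[0,0,0.97]],
  [[-0.41,0.51,0],[0,0,0.97]],
  [[-0.41,0.5,-0.5],[0,0,0.97]],
  [[-0.41,0.51,-0.7],[0,0,0.97]],
  [[0,0,0],[0,0,0]],
  [[0,0,0],[0,0,0]],
])

```text
time_s: 11.42
position: [0.4328, 0.1162, 0.2439]
tool_rot: [-1.573, 0.0, 1.639]
ft_force: [0.8, 0.4, 0.6]
finger_gap: 0.0854
```

```bash
python3 - <<'E'
from m import *
o=arm.observe(); print(o['time_s'],o['position'],o['tool_rot'],o['joint_pos'])
c=grab('wrist','wrist7')
for col in('green',):
    cs,_=cv2.findContours(mask(c,col),cv2.RETR_EXTERNAL,cv2.CHAIN_APPROX_NONE)
    for k in cs:
        if cv2.contourArea(k)<1500: continue
        p=cv2.approxPolyDP(k,.03*cv2.arcLength(k,True),True)[:,0]
        q=np.array([ray(c,u,v,.068) for u,v in p]); print(col,p.tolist(),q.round(4).tolist(),q.mean(0).round(4))
        r=cv2.minAreaRect((np.array([ray(c,u,v,.068)[:2] for u,v in k[:,0]])*1000).astype(np.float32)); print(r)
E
```

```text
11.425 [0.43280086 0.11621786 0.24394156] [-1.57260334e+00  3.34529134e-04  1.63898177e+00] [-2.83280654e-03  1.76075460e-01  1.50106877e+00 -2.06670541e-04
  1.46262223e+00 -1.64179275e+00]
green [[265, 349], [259, 420], [271, 353], [269, 420], [430, 433], [438, 367]] [[0.5769, 0.0665, 0.068], [0.6651, 0.0622, 0.068], [0.5812, 0.0727, 0.068], [0.6644, 0.073, 0.068], [0.6694, 0.2496, 0.068], [0.5858, 0.2453, 0.068]] [0.6238 0.1282 0.068 ]
((627.7778930664062, 157.9749298095703), (189.55967712402344, 95.52066040039062), 86.40870666503906)
green [[293, 161], [295, 259], [353, 261], [357, 161]] [[0.3876, 0.0864, 0.068], [0.4781, 0.0924, 0.068], [0.4763, 0.1472, 0.068], [0.3837, 0.1423, 0.068]] [0.4314 0.1171 0.068 ]
((431.4645080566406, 117.63191986083984), (93.7499008178711, 58.32172393798828), 4.106461048126221)
```

View pics/wrist7.png

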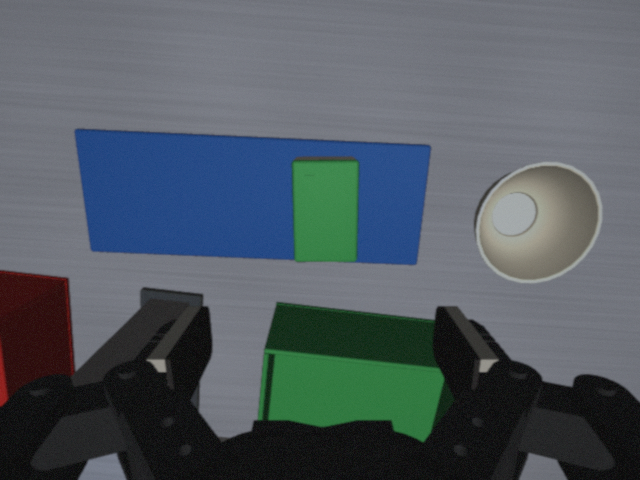

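The green lid is centred at px (325,211), at (0.4315, 0.117) with yaw 4°, and the bowl is well clear. I'll descend, grip and lift.

Request:
carry_out([
  [[-0.02,0.02,-0.6],[0,0,0]],
  [[0,0,-0.8],[0,0,0]],
  [[0,0,-0.8],[0,0,0]],
  [[0,0,-0.8],[0,0,0]],
  [[0,0,-0.6],[0,0,0]],
  [[0,0,-0.4],[0,0,0]],
  [[0,0,-0.22],[0,0,0]],
  [[0,0,0],[0,0,0]],
])

```text
time_s: 12.48
position: [0.4316, 0.1172, 0.032]
tool_rot: [-1.571, 0.0, 1.64]
ft_force: [-0.9, -0.2, 1.2]
finger_gap: 0.0852
```

Request:
carry_out([
  [[0,0,0],[0,0,0]],
  [[0,0,0],[0,0,0]],
  [[0,0,0],[0,0,0]],
  [[0,0,0],[0,0,0]],
  [[0,0,0],[0,0,0]],
  [[0,0,0],[0,0,0]],
  [[0,0,0],[0,0,0]],
  [[0,0,0],[0,0,0]],
], claw=1)

```text
time_s: 13.48
position: [0.4316, 0.1175, 0.0332]
tool_rot: [-1.573, 0.0, 1.641]
ft_force: [-2.0, 0.2, 8.3]
finger_gap: 0.0585
```

Request:
carry_out([
  [[0,0,0.3],[0,0,0]],
  [[0,0,0.6],[0,0,0]],
  [[0,0,0.8],[0,0,0]],
  [[0,0,0.8],[0,0,0]],
  [[0,0,0.8],[0,0,0]],
  [[0,0,0.8],[0,0,0]],
  [[0,0,0.8],[0,0,0]],
  [[0,0,0.5],[0,0,0]],
  [[0,0,0],[0,0,0]],
])

```text
time_s: 14.6
position: [0.4311, 0.1175, 0.3032]
tool_rot: [-1.574, 0.0, 1.641]
ft_force: [0.9, -0.6, -3.6]
finger_gap: 0.0585
```

```bash
python3 - <<'E'
from m import *
o=arm.observe(); print(o['time_s'],o['position'],o['tool_rot'],o['ft_force'],o['finger_gap'])
c=grab('wrist','wrist8')
E
```

```text
14.6 [0.4311448  0.11753852 0.30323399] [-1.57408389e+00  2.66384482e-04  1.64065586e+00] [ 0.93108641 -0.63938488 -3.57306459] 0.05846343320704169
```

View pics/wrist8.png

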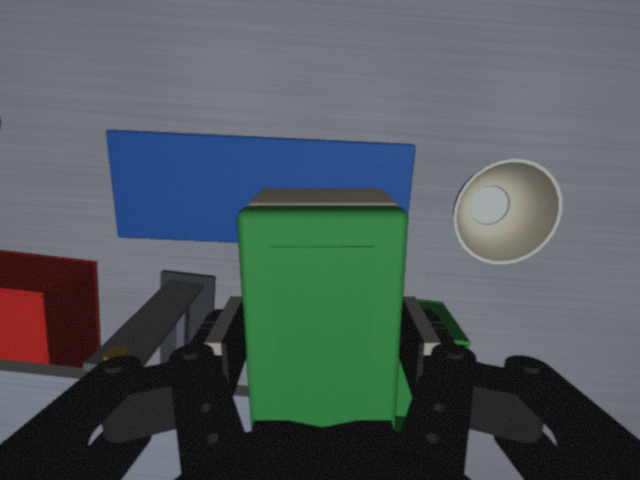

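The green box is held square (gap 58.5 mm, lid centred). Now to the green half of the tray.

Request:
carry_out([
  [[0.43,-0.19,0],[0,0,-0.97]],
  [[0.44,-0.19,0],[0,0,-0.97]],
  [[0.43,-0.18,0],[0,0,-0.97]],
  [[0.44,-0.19,0],[0,0,-0.97]],
  [[0.43,-0.19,0],[0,0,-0.97]],
  [[0.44,-0.19,0],[0,0,-0.97]],
  [[0.43,-0.18,0],[0,0,-0.97]],
  [[0.44,-0.19,0],[0,0,-0.97]],
  [[0.43,-0.19,0],[0,0,-0.97]],
  [[0.44,-0.19,0],[0,0,-0.97]],
  [[0,0,0],[0,0,0]],
  [[0,0,0],[0,0,0]],
])

```text
time_s: 16.15
position: [0.6479, 0.0238, 0.3007]
tool_rot: [-1.57, 0.003, -0.05]
ft_force: [0.0, -0.8, -4.0]
finger_gap: 0.0583
```

```bash
python3 - <<'E'
from m import *
o=arm.observe(); print(o['time_s'],o['position'],o['tool_rot'],o['ft_force'],o['finger_gap'])
c=grab('wrist','wrist9');c=grab('scene','scene9')
E
```

```text
16.15 [0.64790116 0.02375965 0.30071542] [-1.57044547  0.00258255 -0.05027006] [ 0.01365318 -0.75219784 -4.03928412] 0.058308562894519585
```

View pics/wrist9.png

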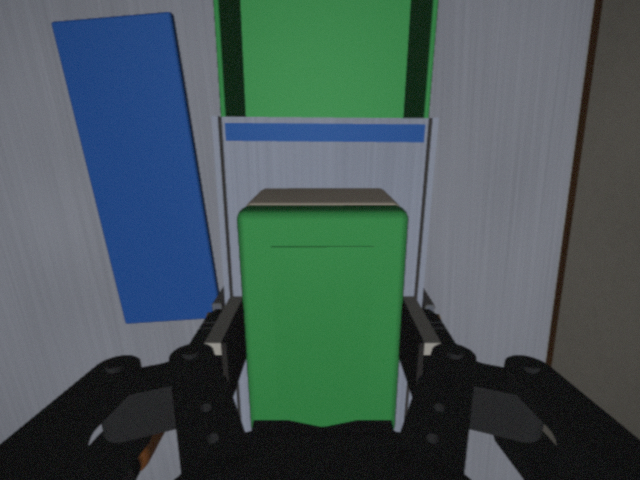

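View pics/scene9.png

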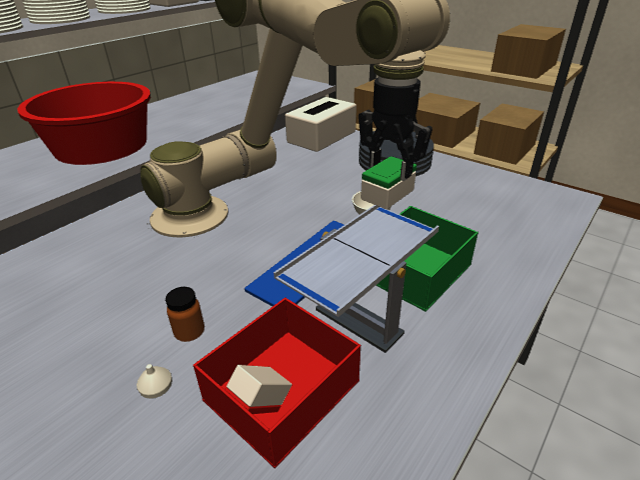

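The tray's end shows at row 117, the same row the pivot line had at the red placing, so the box is 80 mm from the middle. It is centred between the rails (x 228 to 422) and the tray is level, so I'll lower and release the same way.

Request:
carry_out([
  [[0.02,0,-0.3],[0,0,0]],
  [[0,0,-0.4],[0,0,0]],
  [[0,0,-0.4],[0,0,0]],
  [[0,0,-0.25],[0,0,0]],
  [[0,0,-0.15],[0,0,0]],
  [[0,0,-0.1],[0,0,0]],
  [[0,0,-0.1],[0,0,0]],
  [[0,0,-0.04],[0,0,0]],
  [[0,0,-0.03],[0,0,0]],
  [[0,0,0],[0,0,0]],
  [[0,0,0],[0,0,0]],
])

```text
time_s: 17.62
position: [0.6495, 0.0235, 0.2137]
tool_rot: [-1.571, -0.0, -0.052]
ft_force: [-0.7, 0.2, -3.2]
finger_gap: 0.0585
```

```bash
python3 - <<'E'
from m import *
o=arm.observe(); print(o['time_s'],o['position'],o['tool_rot'],o['ft_force'],o['finger_gap'])
c=grab('scene','scene10')
E
```

```text
17.625 [0.6495474  0.02349601 0.21369563] [-1.57082049e+00 -3.08024169e-04 -5.23240536e-02] [-0.74876007  0.21593705 -3.2080569 ] 0.05845314767778672
```

View pics/scene10.png

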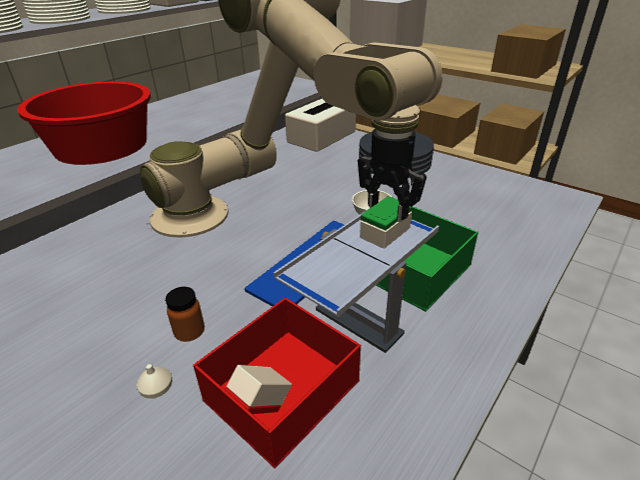

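The green box sits just over the tray's green half (px 385,222) with the tray level. Releasing, waiting, then lifting.

Request:
carry_out([
  [[0,0,0],[0,0,0]],
  [[0,0,0],[0,0,0]],
  [[0,0,0],[0,0,0]],
  [[0,0,0],[0,0,0]],
  [[0,0,0.9],[0,0,0]],
  [[0,0,0.9],[0,0,0]],
  [[0,0,0],[0,0,0]],
  [[0,0,0],[0,0,0]],
  [[0,0,0],[0,0,0]],
  [[0,0,0],[0,0,0]],
  [[0,0,0],[0,0,0]],
  [[0,0,0],[0,0,0]],
], claw=-1)

```text
time_s: 19.18
position: [0.6495, 0.0235, 0.3034]
tool_rot: [-1.571, 0.0, -0.052]
ft_force: [-1.0, -0.2, -0.1]
finger_gap: 0.0854
```

Request:
carry_out([
  [[0,0,0.5],[0,0,0]],
  [[0,0,0],[0,0,0]],
  [[0,0,0],[0,0,0]],
  [[0,0,0],[0,0,0]],
  [[0,0,0],[0,0,0]],
  [[0,0,0],[0,0,0]],
  [[0,0,0],[0,0,0]],
  [[0,0,0],[0,0,0]],
])

```text
time_s: 20.18
position: [0.6495, 0.0235, 0.3285]
tool_rot: [-1.571, -0.0, -0.052]
ft_force: [-0.6, 0.0, -0.7]
finger_gap: 0.0854
```

```bash
python3 - <<'E'
from m import *
o=arm.observe(); print(o['time_s'],o['position'],o['ft_force'],o['finger_gap'])
c=grab('scene','scene11');c=grab('side','side11')
E
```

```text
20.175 [0.64949142 0.02348881 0.32852041] [-0.56959064  0.024605   -0.72322781] 0.085410086839
```

View pics/scene11.png

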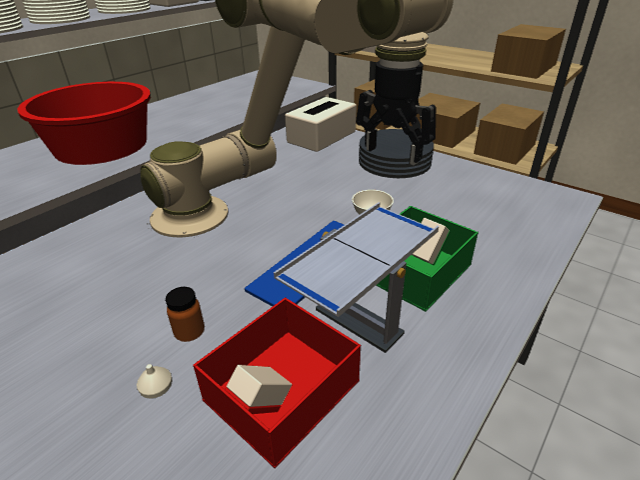

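View pics/side11.png

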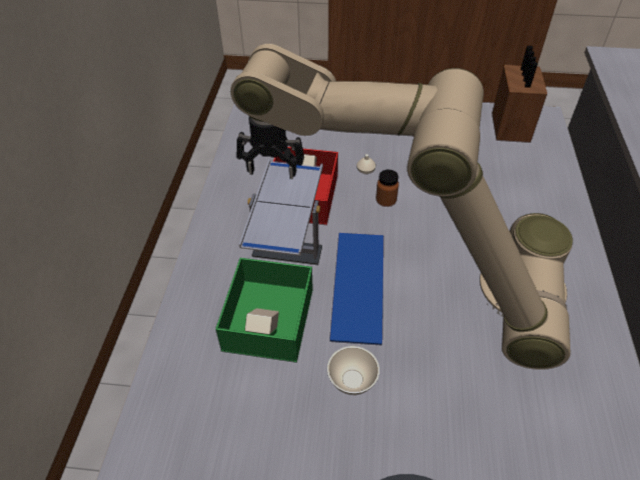

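```bash
python3 - <<'E'
from m import *
c=grab('side','side12'); a=load('side11')['image'].astype(int)
print(np.abs(c['image'].astype(int)-a)[255:360,215:320].mean())
s=grab('scene','scene12')['image']; b=load('scene11')['image'].astype(int); print(np.abs(s.astype(int)-b)[200:470,190:480].mean())
# loose items vs start
for n,box in(('scene0',(290,400,130,210)),('side0',(345,395,325,382)),('side0',(170,210,372,402))):
    x=load(n)['image'].astype(int); y=(s if 'scene' in n else c['image']).astype(int); r=box
    print(np.abs(x-y)[r[0]:r[1],r[2]:r[3]].mean())
cv2.imwrite('pics/z.png',cv2.resize(np.hstack([s[190:320,380:500],c['image'][250:380,210:330]]),None,fx=3,fy=3)[:,:,::-1])
E
```

```text
2.2084051398337112
0.49140485312899107
4.516098484848484
1.9984795321637427
2.7425
```

View pics/z.png

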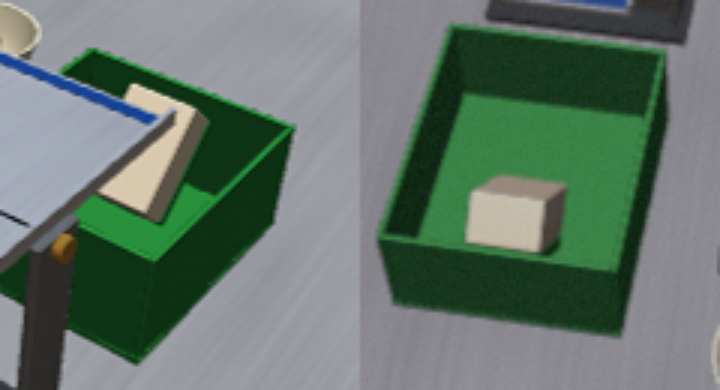

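```bash
python3 - <<'E'
from m import *
c=load('scene12'); d=load('side12')
for z in(.04,.055,.07): 
    p=ray(c,430,242,z); print(p.round(3),np.round(proj(d,p)), (np.array([[.9984,-.056],[.056,.9984]])@(p[:2]-[.657,.174])).round(3))
E
```

```text
[0.653 0.253 0.04 ] [264. 337.] [-0.008  0.079]
[0.661 0.233 0.055] [262. 326.] [0.001 0.059]
[0.669 0.213 0.07 ] [260. 316.] [0.01 0.04]
```

```bash
python3 -c "
from station import arm
print(arm.close_job())"
```

```text
the job is handed in; nothing more can be done
None
```

I put both containers in their own tubs with the tipping sorter, red first and then green, and handed the job in at about 20 s of the 64 s allowed. Each was set down about 80 mm from the tray's middle on its tub's half and let go about 3 mm above the floor, so its own weight tipped the tray.

**Checks that passed**
- **Red box:** it lies upside down in the red tub. A picture taken during the slide shows the tray tipped and the fingers clear of the box.
- **Green box:** it leans on the far wall of the green tub. Its underside centre is roughly 60 mm up and 60 mm from the tub's middle, inside the tub's outline and below the 90 mm limit.
- **Scene at the end:** the tray is level again, the arm is clear of everything, and repeat pictures showed no movement beyond image noise. The bowl, jar and garlic look where they were at the start.

**Not confirmed**
- I took no picture while the green box was tipping the tray, so that step rests on where the box ended up.
- The system reports no verdict.

None of the checks failed or disagreed.

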